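# Seat and clamp a round blank in a V drilling jig

## Robot

A 6-joint arm with a two-finger parallel gripper is mounted at the origin on the work surface; the furniture and walls round the work are solid. World frame = base frame: x ahead of the robot, y to its left, z up, the work surface at z = 0. Lengths are in m, angles in rad, forces in N, time in s.
With the tool pointing down it reaches from about 0.275 to 0.975 m from the base axis. Payload 8.4 kg.
Tool frame: the origin (TCP) lies at the very end of the fingers, on their centre line; the grasp point (between the pads) lies manip.grip_point_offset behind it (manip.grip_point_offset is the distance from the TCP to the grasp point, in m); z points along the fingers, y is the line along which they close (so a half turn about z gives the same grasp; the last joint's range is limited). The gripper opens to 92 mm and grips with 3 to 60 N. Pads are 20 mm wide; open, the fingers measure 128 mm over their backs; the gripper's body (75 mm by 189 mm) begins 69 mm behind the grasp point.
Start: joints at [-1.338, 0.353, 1.633, -0, 1.155, -0.002], TCP at [0.145, -0.608, 0.189] pointing down, gripper open.
Joint ranges: [-2.63, 2.63], [-0.92, 2.1], [0.06, 2.66], [-1.3, 4.44], [0, 2.69], [-3.02, 3.02]. Speed limits (rad/s): [2.22, 2.22, 2.79, 3.14, 3.14, 3.14].

## Interface

Orientations are given as a unit quaternion [x, y, z, w].
In Python, from plant import manip, eoat, inverse_kinematics, sense, viewer, hand_in gives the robot as it stands. Calls block until the motion is done:
- manip.move_pose(position, orientation): joint-space move of the TCP to a pose.
- manip.move_l(position, velocity=0.15, ori=None, guard=None): straight line of the TCP; ori=None keeps the orientation; velocity is the mean speed in m/s. With guard (N) it stops when the force on the tool has changed by that much, and returns True; else False.
- manip.set_joints(angles): joint-space move.
- eoat.let_go() and eoat.grasp(newtons=None): open the fingers fully, or close them until they stop; newtons is the grip in N (None keeps the last).
- manip.sleep(seconds).
- inverse_kinematics(position, orientation): joint angles nearest the present ones, or None.
- sense(): the state.
- viewer.camera(name): name is "side" or "top" or "wrist"; returns (picture, depth): 400x640x3 uint8, red, green, blue; 400x640 float32, m along the optical axis (not along the pixel's ray), 0 where there is no reading.
- viewer.camera_model(name): a dict with "K" (3x3 intrinsics, pixels), "rvec" (rotation vector, rad) and "tvec" (3), from world to camera coordinates, as OpenCV has them; the wrist camera has in their place "hand_eye" (4x4, takes a point from camera to tool coordinates, whose origin is the TCP and whose axes are the flange's). Camera axes: x right, y down, z forward; pixel columns grow to the right and rows downward; lengths in m; the calibration is good to about 2 mm. A picture is of the moment at which its call begins: read the wrist's pose just before it. camera_model takes no time and is no camera call.
A pose or a line that the arm cannot do raises manip.Unreachable and nothing moves.
- hand_in(): hands the job in; it is judged then, once.
Trained networks look in the newest picture that a camera, given by its name, has taken for a name from the list of things; names that differ only in an ending like _2 or _b are one class to them, and where a whole thing is asked for, a point or a joint stands for the part that bears it (a point fixed in the world has none). Each returns a list of dicts, best first, with "score" (0 to 1); they miss things now and then, are a little off and sometimes report something else, mostly with a low value. They report only what shows in the picture. A call takes as long as a camera call.
- viewer.boxes_of(camera, query): "point" ([column, row] as shares, 0 to 1, of the picture: columns of its width, rows of its height, amid what is visible of it).
- viewer.silhouettes(camera, query): "pixels" (400x640 bool, what is visible of it) and "point" ([column, row] as shares, 0 to 1, of the picture: columns of its width, rows of its height, amid what is visible of it).
The state is a dict: "time": time; "joint_pos": joint angles; "dq": joint speeds; "effort": joint torques, N m; "eef_pos": TCP position; "tool_rot": TCP orientation; "wrist_force": force on the tool from outside, world axes, zero at the start; "ft_torque": the same for the moment, N m; "gripper_width": finger opening in m; "grasp_force": force on a finger pad.
Only numpy, scipy, OpenCV 4.12 (cv2) and the standard library are available. Lean on these libraries where they do the work, as an engineer would, in place of code of your own. Each camera call takes 0.05 s, during which the arm holds its last target. There are 200 camera calls.

## Task

Make the round wooden blank on the bench ready for drilling: push it fully home into the V of the drilling jig so that it touches both sides, then swing the guide arm in over it as far as its stop. Last, turn the clamp lever on the arm clockwise (seen from above) until the drill bush presses the blank down firmly, let go, and leave the other things on the bench where they are.

Things in the scene. Friction and masses are not known exactly. Their poses are not given: they have to be found in the camera images.
- blank: the workpiece: plain solid wooden disc, 90 mm diameter, 24 mm thick, 0.11 kg, flat and loose on the bench before the open mouth of the jig; too wide for most grippers, so it is slid along the bench. Origin: centre of its underside, z up. (Discs with a hole, at the back of the table, are done and not part of the job.)
- jig: drilling jig bolted to the bench: two wooden rails 24 mm high with slippery white facings form a 90 degree V, open towards the robot; no base plate, the blank slides on the bench. Origin: on the bench, where the centre of the blank's underside lies when it touches both rails. +x points along the middle of the V into it, +y left, z up. The rails touch the blank at x = 32, y = +-32 mm
- mouth (a point): middle of the open mouth of the V, on the bench, at x = -31 mm in the jig's frame: 190 mm between the faces here; the rails (31 mm thick, rounded ends) reach 12 mm further towards the robot. Behind the V a plywood bar 21 mm high joins the rails
- swing_post (a point): top of the upright steel post on which the guide arm turns, behind the right-hand rail, at x = 85, y = -98, z = 58 mm in the jig's frame
- guide_arm (a joint): swing of the flat aluminium guide arm about its post, rad: 0 = on its stop, bush above the jig's origin; grows as it swings out to the jig's right, counter-clockwise from above, to 2.1. Stays where left (friction 0.12 N m). 30 mm wide, z = 30 to 46 mm, 130 mm from post to bush; passes above rails and blank. At q it points from the post 2.285 + q rad counter-clockwise from the jig's +x
- swing_knob (a point): middle of the black upright handle knob on the guide arm, 58 mm from the post's axis towards the bush, 80 mm above the bench; round, 20 mm across from z = 75 to 87 mm, top at z = 94 mm, narrowing to an 11 mm stem below
- bush: steel drill bush in the outer end of the arm, 26 mm diameter with a 10 mm bore, z up. Origin: on its axis, at bench height while raised; its lower face is 27.5 mm above that. It goes down 2.8 mm per rad of the clamp lever; with the lever at 0 it clears the blank by 3.5 mm
- lever (a joint): clamp lever on the bush, turning about its axis, rad: 0 = released, grows clockwise seen from above. The bush meets the blank at about 1.25 and is firm from 1.45, limit 1.7; let go there, it springs back a little and stays (friction 0.1 N m). With the arm on its stop it points 3.49 - value rad, counter-clockwise from the jig's +x; with the arm out by q, q more
- lever_ball (a point): centre of the black ball, 23 mm diameter, at the end of the clamp lever, 78 mm from the bush's axis, 74 mm above the bench; the lever's rod rises to it from the hub on the bush, whose top is at 60 mm
- sanding_block: bystander: brown cork sanding block, 61 x 101 x 30 mm, origin at the centre of its underside
- tape_measure: bystander: yellow and black tape measure, 37 x 70 x 64 mm, origin at the centre of its underside
- try_square: bystander: try square with wooden stock and steel blade, 120 x 177 x 16 mm, lying flat, origin at the centre of its underside
- pliers: bystander: pliers with blue grips, 46 x 167 x 13 mm, lying flat, origin at the centre of its underside

How it is judged:
By the outcome, as a careful person would: the job done as asked, in the order asked, and still so for the second after the job is handed in, with the robot touching nothing.
It also fails if it takes over 72 s, if anything falls off the work surface, if the arm or the gripper's body presses on something with over 40 N, if the wrist force passes 120 N, or if a joint passes its speed limit or range.

## Working session

There is one attempt and no reset: what is moved stays moved. The work goes in short steps, each a Python script; the robot and the scene stay as the last script left them, time stands still between calls to the robot, and variables do not carry over. Pictures are saved under pics/ and viewed, at most 10 in all, crops included, and the job is handed in when it is done.

```bash
ls; mkdir -p pics
python3 - <<'E'
from plant import manip, eoat, inverse_kinematics, sense, viewer
import cv2,numpy as np
for c in ["top","side"]:
    p,d=viewer.camera(c); cv2.imwrite(f"pics/{c}0.png",p[:,:,::-1])
    m=viewer.camera_model(c);K=np.array(m["K"]);R=cv2.Rodrigues(np.array(m["rvec"],float))[0];t=np.array(m["tvec"]).ravel()
    print(c,K.tolist(),(-R.T@t).round(3))
    for q in ["blank","jig","swing_post","swing_knob","bush","lever_ball","guide_arm","lever","sanding_block","tape_measure","try_square","pliers"]:
        for r in viewer.silhouettes(c,q)[:2]:
            v,u=np.nonzero(r["pixels"]); z=d[v,u]; k=z>0
            P=(np.linalg.inv(K)@np.stack([u,v,0*u+1])[:, k])*z[k]; W=(R.T@(P-t[:,None])).T
            print(q,round(r["score"],2),(np.array(r["point"])*[640,400]).round(),len(u),W.mean(0).round(3) if len(W) else None,W.min(0).round(3),W.max(0).round(3))
print({k:np.round(v,3) for k,v in sense().items()},manip.grip_point_offset)
E
```

```text
pics
top [[369.5536924344185, 0.0, 310.59476339523144], [0.0, 369.5536924344185, 201.80702283229758], [0.0, 0.0, 1.0]] [ 0.491 -0.036  1.294]
blank 0.84 [323. 215.] 550 [ 0.498 -0.054  0.024] [ 0.453 -0.097 -0.004] [ 0.543 -0.01   0.034]
jig 0.59 [322. 161.] 2263 [ 0.684 -0.055  0.03 ] [ 0.602 -0.299 -0.007] [0.75  0.104 0.099]
swing_post 0.91 [323. 158.] 1955 [ 0.686 -0.054  0.031] [ 0.605 -0.299 -0.003] [0.746 0.095 0.099]
swing_knob 0.59 [359. 163.] 490 [ 0.675 -0.185  0.054] [ 0.624 -0.299 -0.003] [ 0.734 -0.099  0.099]
bush 0.55 [377. 173.] 103 [ 0.657 -0.255  0.065] [ 0.629 -0.301 -0.003] [ 0.69  -0.209  0.089]
lever_ball 0.51 [375. 169.] 142 [ 0.65  -0.242  0.061] [ 0.626 -0.299 -0.003] [ 0.681 -0.205  0.089]
lever_ball 0.15 [433. 205.] 269 [ 0.53  -0.445  0.011] [ 0.459 -0.478 -0.004] [ 0.608 -0.427  0.02 ]
guide_arm 0.74 [363. 166.] 429 [ 0.672 -0.187  0.053] [ 0.621 -0.299 -0.003] [ 0.731 -0.102  0.099]
lever 0.44 [382. 168.] 127 [ 0.656 -0.255  0.068] [ 0.626 -0.301  0.006] [ 0.685 -0.209  0.089]
sanding_block 0.88 [389. 230.] 506 [ 0.45  -0.278  0.031] [ 0.399 -0.32   0.0
[... 1939 characters left out ...]
232.] 1857 [ 0.681 -0.036  0.027] [ 0.585 -0.301 -0.006] [0.739 0.105 0.101]
try_square 0.67 [362. 327.] 617 [0.639 0.418 0.013] [ 0.539  0.326 -0.007] [0.709 0.511 0.096]
{'time': np.float64(1.3), 'joint_pos': array([-1.338,  0.353,  1.633, -0.   ,  1.155, -0.002]), 'dq': array([ 0.   , -0.001, -0.   , -0.   , -0.001,  0.001]), 'effort': array([ 5.0000e-03, -5.9375e+01, -3.3457e+01,  7.0000e-02,  1.6000e-02,
       -0.0000e+00]), 'eef_pos': array([ 0.145, -0.608,  0.189]), 'tool_rot': array([ 0.993,  0.117, -0.   ,  0.   ]), 'wrist_force': array([ 0.473,  0.176, -0.009]), 'ft_torque': array([ 0.043,  0.001, -0.007]), 'grasp_force': np.float64(0.0), 'gripper_width': np.float64(0.092)} 0.0187
```

Run:
```python
import cv2
p=cv2.imread("pics/top0.png")[100:280,160:460]; cv2.imwrite("pics/a.png",cv2.resize(p,None,fx=2.6,fy=2.6,interpolation=cv2.INTER_CUBIC))
from plant import manip, sense, viewer
import numpy as np
print(viewer.camera_model("wrist"))
manip.move_pose([0.5,-0.13,0.36],[1,0,0,0])
s=sense()
p,d=viewer.camera("wrist"); cv2.imwrite("pics/w0.png",p[:,:,::-1]); np.savez("w0.npz",p=p,d=d,pos=s["eef_pos"],rot=s["tool_rot"])
print(s["time"],s["eef_pos"],s["tool_rot"],s["joint_pos"])
```

```text
{'K': array([[297.26163698,   0.        , 320.08499497],
       [  0.        , 297.26163698, 201.59635583],
       [  0.        ,   0.        ,   1.        ]]), 'hand_eye': array([[-2.25107087e-04, -9.59819896e-01, -2.80616672e-01,
         7.92486716e-02],
       [ 9.99999965e-01, -1.77374376e-04, -1.95496668e-04,
        -4.95616763e-04],
       [ 1.37867384e-04, -2.80616706e-01,  9.59819902e-01,
        -1.95664259e-01],
       [ 0.00000000e+00,  0.00000000e+00,  0.00000000e+00,
         1.00000000e+00]])}
3.5167 [ 0.49985771 -0.13058241  0.35972246] [ 9.99999919e-01 -3.34490854e-04 -2.17531486e-04  4.86692265e-05] [-2.58278870e-01  5.77178090e-02  1.63076496e+00 -2.06518790e-04
  1.45350573e+00  1.31321065e+00]
```

View pics/a.png

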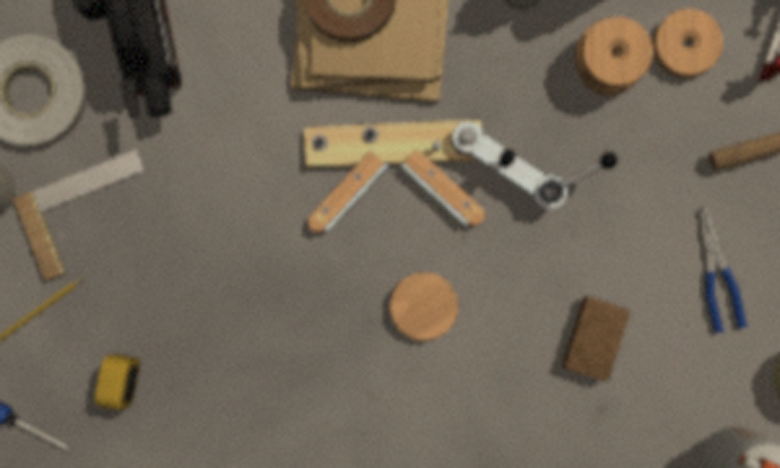

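View pics/w0.png

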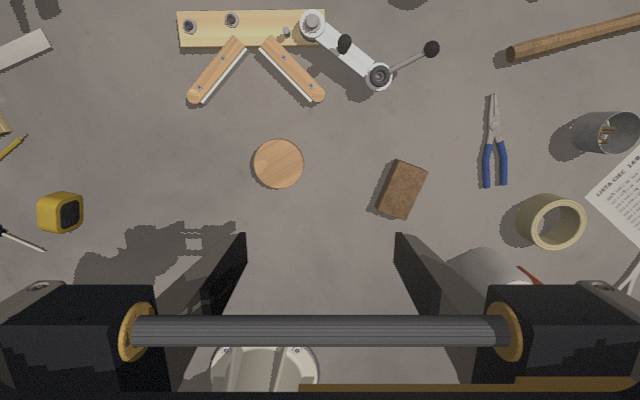

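Top crop and wrist picture agree. In the wrist picture: blank at (278,163), post (312,22), knob (345,43), bush (379,76), lever ball (431,48), rail ends (195,98) and (318,97); the arm is swung out to the right.

```bash
cat > h.py <<'E'
import numpy as np, cv2
from scipy.spatial.transform import Rotation as Ro
from plant import manip, eoat, inverse_kinematics, sense, viewer
M=viewer.camera_model("wrist"); K=np.array(M["K"]); H=np.array(M["hand_eye"])
def snap(name):
    s=sense(); p,d=viewer.camera("wrist"); cv2.imwrite(f"pics/{name}.png",p[:,:,::-1])
    np.savez(name+".npz",p=p,d=d,pos=s["eef_pos"],rot=s["tool_rot"]); return np.load(name+".npz")
def ray(f,uv):
    R=Ro.from_quat(f["rot"]).as_matrix(); o=R@H[:3,3]+f["pos"]
    return o,R@H[:3,:3]@np.linalg.inv(K)@[uv[0],uv[1],1]
def at_z(f,uv,z): o,r=ray(f,uv); return o+r*(z-o[2])/r[2]
def at_d(f,uv,n=1):
    o,r=ray(f,uv); u,v=map(int,uv); return o+r*np.median(f["d"][v-n:v+n+1,u-n:u+n+1])
def q(yaw): # tool down; tool x at world angle yaw
    return (Ro.from_euler("z",yaw)*Ro.from_quat([1,0,0,0])).as_quat()
E
python3 - <<'E'
from h import *
f=np.load("w0.npz")
for n,uv,z in [("blank",(278,163),.024),("post",(312,22),.058),("knob",(345,43),.09),("bush",(379,76),.06),("ball",(431,48),.08),
 ("Lface1",(203,103),.024),("Lface2",(245,50),.024),("Rface1",(263,48),.024),("Rface2",(309,101),.024),("barL",(178,12),.021),("barL2",(179,47),.021),("barR",(305,40),.021)]:
    print(n,at_z(f,uv,z).round(4),at_d(f,uv).round(4))
# blank edge fit
hsv=cv2.cvtColor(f["p"],cv2.COLOR_RGB2HSV); m=((hsv[...,1]>90)&(hsv[...,2]>120)).astype(np.uint8)
n,l,st,c=cv2.connectedComponentsWithStats(m); i=l[163,278]; print(st[i],c[i],at_z(f,c[i],.024).round(4))
E
python3 -c "
import cv2
p=cv2.imread('pics/w0.png')[0:130,160:460]; cv2.imwrite('pics/b.png',cv2.resize(p,None,fx=2.6,fy=2.6,interpolation=cv2.INTER_CUBIC))"
```

```text
blank [ 0.4957 -0.0546  0.024 ] [ 0.4956 -0.0546  0.0236]
post [ 0.7106 -0.1183  0.058 ] [ 0.7108 -0.1183  0.0573]
knob [ 0.6759 -0.1654  0.09  ] [ 0.6754 -0.1652  0.0925]
bush [ 0.6362 -0.2213  0.06  ] [ 0.6429 -0.2321  0.0014]
ball [ 0.6714 -0.2908  0.08  ] [ 0.6707 -0.2896  0.0835]
Lface1 [0.5981 0.0685 0.024 ] [0.5981 0.0693 0.0218]
Lface2 [ 0.6796 -0.0086  0.024 ] [ 0.6796 -0.0086  0.0238]
Rface1 [ 0.6825 -0.0379  0.024 ] [ 0.6826 -0.0378  0.0231]
Rface2 [ 0.6011 -0.1114  0.024 ] [ 0.6021 -0.1106  0.0007]
barL [0.7346 0.0939 0.021 ] [0.7349 0.0943 0.02  ]
barL2 [0.6846 0.099  0.021 ] [ 6.889e-01  1.082e-01 -4.000e-04]
barR [ 0.6947 -0.1059  0.021 ] [ 0.6948 -0.1059  0.0203]
[ 254  139   49   49 1916] [278.16753653 163.08507307] [ 0.4955 -0.0549  0.024 ]
```

View pics/b.png

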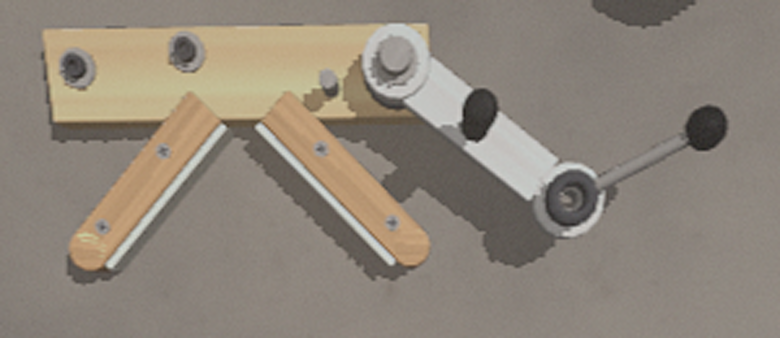

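Sharper crop shows the V facings, post, knob and bush clearly; measured heights fit the text (post 57, knob 92, ball 83 mm top). Jig origin ≈ (0.624, -0.0225), yaw ≈ 0. Now push.

Run:
```python
from h import *
eoat.grasp(10)
c0=np.array([.4955,-.0549]); c1=np.array([.624,-.0225]); e=(c1-c0)/np.linalg.norm(c1-c0); a=np.arctan2(e[1],e[0])
def P(c,e,z=.006,b=.055): return [*(np.array(c)-b*np.array(e)),z]
manip.move_pose(P(c0,e,.12,.075),q(a))
manip.move_l(P(c0,e,.006,.075),.15)
print("w",sense()["gripper_width"])
print(manip.move_l(P(c0+e*.095,e),.06,guard=12),sense()["eef_pos"])
x=sense()["eef_pos"]; manip.move_l(x-[.012*e[0],.012*e[1],0],.1)
y0=c1[1]; 
manip.move_l([x[0]-.012,y0,.006],.1,ori=q(0))
print(manip.move_l([.60,y0,.006],.04,guard=8),sense()["eef_pos"],sense()["wrist_force"],sense()["time"])
p=sense()["eef_pos"]; manip.move_l([p[0]-.03,p[1],.006],.15); manip.move_l([p[0]-.03,p[1],.2],.3)
manip.move_pose([.50,-.1,.30],q(0)); snap("w1"); print(sense()["time"])
```

```text
w 0.00011967983704595428
False [ 0.53401277 -0.04514861  0.00600617]
False [ 0.599848   -0.02247966  0.00601456] [-0.13729284 -0.00151132 -0.14962771] 11.675
13.5083
```

View pics/w1.png

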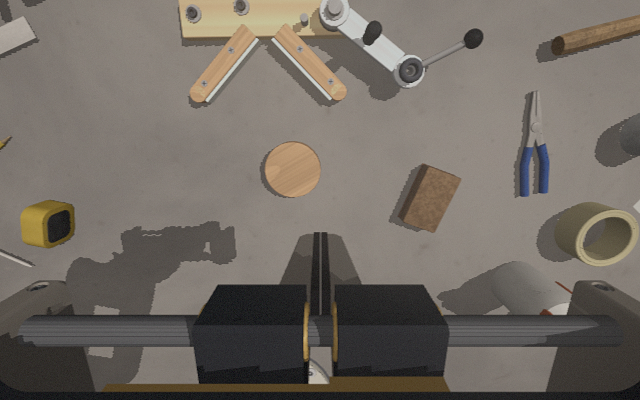

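Run:
```python
from h import *
f=np.load("w1.npz"); print(f["pos"],f["rot"])
for n,uv,z in [("blank",(293,169),.024),("post",(335,10),.058),("knob",(372,33),.09),("bush",(409,70),.06)]: print(n,at_z(f,uv,z).round(4),at_d(f,uv).round(4))
for c in ("top","side"):
    p,d=viewer.camera(c); cv2.imwrite(f"pics/{c}1.png",p[:,:,::-1])
    print([(r["score"],(np.array(r["point"])*[640,400]).round()) for r in viewer.boxes_of(c,"blank")])
p=cv2.imread("pics/top1.png")[120:260,230:430]; cv2.imwrite("pics/c.png",cv2.resize(p,None,fx=4,fy=4,interpolation=cv2.INTER_CUBIC))
```

```text
[ 0.49980072 -0.0996575   0.29836834] [ 9.99999542e-01 -4.33452442e-04 -7.41797142e-04 -4.21198139e-04]
blank [ 0.4954 -0.0557  0.024 ] [ 0.4953 -0.0556  0.0235]
post [ 0.7077 -0.1184  0.058 ] [ 0.7078 -0.1184  0.0576]
knob [ 0.6737 -0.1622  0.09  ] [ 0.6733 -0.1619  0.0918]
bush [ 0.6362 -0.2188  0.06  ] [ 0.6402 -0.2272  0.0296]
[]
[(0.7, array([329., 209.]))]
```

View pics/c.png

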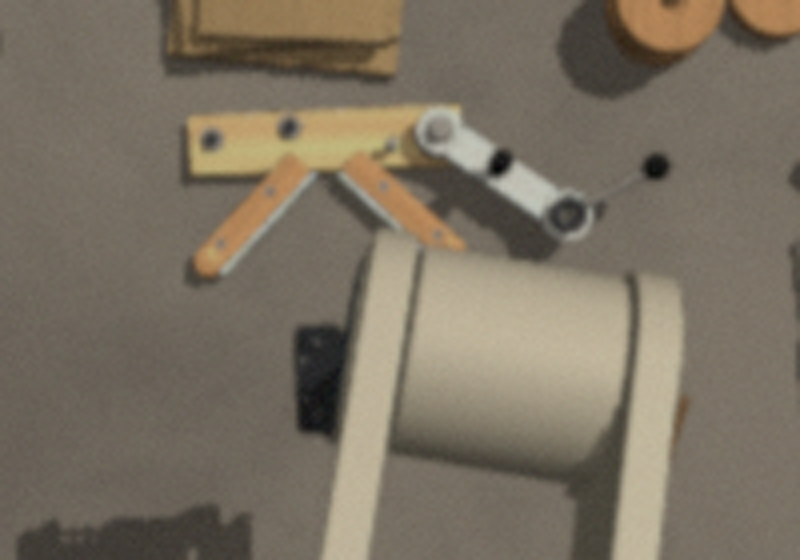

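The crop shows the arm over the bench and the blank hidden below the wrist; the wrist picture put the blank at (293,169), i.e. unmoved, although the TCP passed its place with no force. I'll repeat the push in part, looking closely on the way.

Run:
```python
from h import *
c0=np.array([.4955,-.0552]); c1=np.array([.624,-.0225]); e=(c1-c0)/np.linalg.norm(c1-c0); a=np.arctan2(e[1],e[0])
def P(c,e,z=.006,b=.055): return [*(np.array(c)-b*np.array(e)),z]
manip.move_pose(P(c0,e,.12,.085),q(a))
manip.move_l(P(c0,e,.006,.085),.15)
f1=snap("p1"); s=sense(); print(s["eef_pos"],s["wrist_force"])
print(manip.move_l(P(c0,e,.006,.035),.04,guard=12)); s=sense(); print(s["eef_pos"],s["wrist_force"],s["gripper_width"],s["time"])
f2=snap("p2"); p,d=viewer.camera("side"); s=cv2.resize(p[150:260,250:430],(640,400),interpolation=cv2.INTER_CUBIC)
a=np.vstack([np.hstack([f1["p"],f2["p"]]),np.hstack([s,p])]); cv2.imwrite("pics/d.png",cv2.resize(a,(800,500),interpolation=cv2.INTER_AREA)[:,:,::-1])
```

```text
[ 0.41420873 -0.07635481  0.00687171] [0.44254674 0.7131699  0.46356613]
False
[ 0.46128335 -0.06384549  0.00597059] [ 0.38754411 -0.09068471 -0.2380742 ] 0.0004728483243558226 16.8917
```

View pics/d.png

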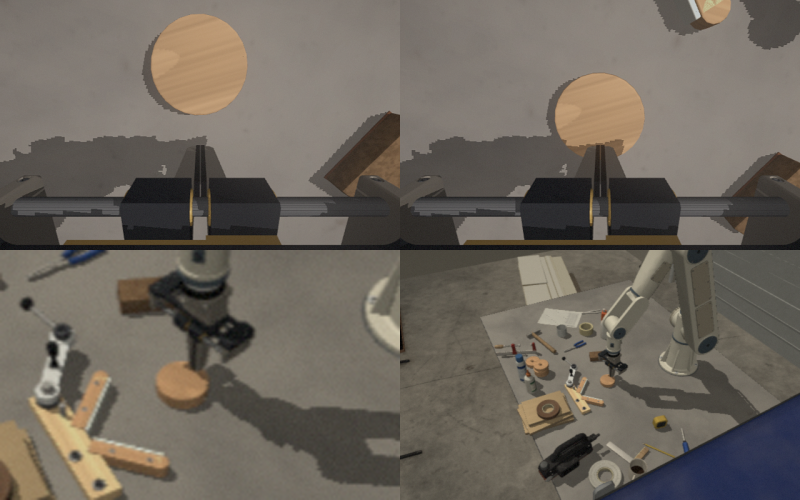

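Panels: wrist before (blank at (315,103) of 640 scale), wrist after advancing 50 mm: finger tips overlap the blank at (320,232) without having moved it; the side view shows the same. So the tips seem to be above the blank or not touching; check with depth.

```bash
python3 - <<'E'
from h import *
f=np.load("p2.npz")
for v in range(200,275,5): print(v,*[at_d(f,(u,v),0).round(3) for u in (300,312,330)])
print(at_d(f,(320,150)))
f=np.load("p1.npz"); print(at_d(f,(320,100)),at_d(f,(200,150)))
for v in range(222,250,4): print(v,*[at_d(f,(u,v),0).round(3) for u in (312,330)])
E
python3 -c "
import cv2
a=cv2.imread('pics/p2.png')[100:300,220:420];cv2.imwrite('pics/e.png',cv2.resize(a,(600,600),interpolation=cv2.INTER_CUBIC))"
```

```text
200 [ 0.486 -0.044  0.024] [ 0.487 -0.051  0.024] [ 0.49  -0.062  0.024]
205 [ 0.482 -0.045  0.023] [ 0.484 -0.052  0.024] [ 0.487 -0.063  0.023]
210 [ 0.479 -0.046  0.024] [ 0.481 -0.053  0.022] [ 0.484 -0.064  0.024]
215 [ 0.476 -0.046  0.024] [ 0.478 -0.054  0.025] [ 0.481 -0.065  0.025]
220 [ 0.473 -0.047  0.024] [ 0.475 -0.055  0.024] [ 0.477 -0.066  0.023]
225 [ 0.469 -0.048  0.024] [ 0.471 -0.055  0.023] [ 0.474 -0.067  0.023]
230 [ 0.466 -0.049  0.025] [ 0.468 -0.056  0.024] [ 0.47  -0.068  0.023]
235 [ 0.463 -0.05   0.024] [ 0.468 -0.056  0.033] [ 0.472 -0.067  0.035]
240 [ 0.468 -0.05   0.043] [ 0.469 -0.056  0.043] [ 0.471 -0.067  0.042]
245 [ 0.467 -0.05   0.049] [ 0.469 -0.057  0.049] [ 0.472 -0.066  0.05 ]
250 [ 0.468 -0.05   0.057] [ 0.47  -0.057  0.056] [ 0.472 -0.066  0.057]
255 [ 0.468 -0.051  0.063] [ 0.47  -0.057  0.063] [ 0.472 -0.066  0.063]
260 [ 0.469 -0.051  0.069] [ 0.47  -0.057  0.068] [ 0.472 -0.066  0.069]
265 [ 0.469 -0.052  0.074] [ 0.471 -0.057  0.075] [ 0.473 -0.065  0.075]
270 [ 0.469 -0.052  0.079] [ 0.469 -0.057  0.077] [ 0.473 -0.065  0.08 ]
[ 0.5184749  -0.04870531  0.0238129 ]
[ 0.49854769 -0.054301    0.02357574] [ 0.44847462  0.01693408 -0.00088072]
222 [ 0.417 -0.069 -0.   ] [ 0.42  -0.082 -0.   ]
226 [ 0.414 -0.07   0.   ] [ 0.418 -0.082  0.001]
230 [ 0.411 -0.071 -0.   ] [ 0.414 -0.083  0.   ]
234 [ 0.422 -0.069  0.034] [ 0.425 -0.079  0.034]
238 [ 0.422 -0.069  0.04 ] [ 0.425 -0.079  0.041]
242 [ 0.422 -0.069  0.046] [ 0.425 -0.079  0.046]
246 [ 0.422 -0.069  0.051] [ 0.425 -0.079  0.052]
```

View pics/e.png

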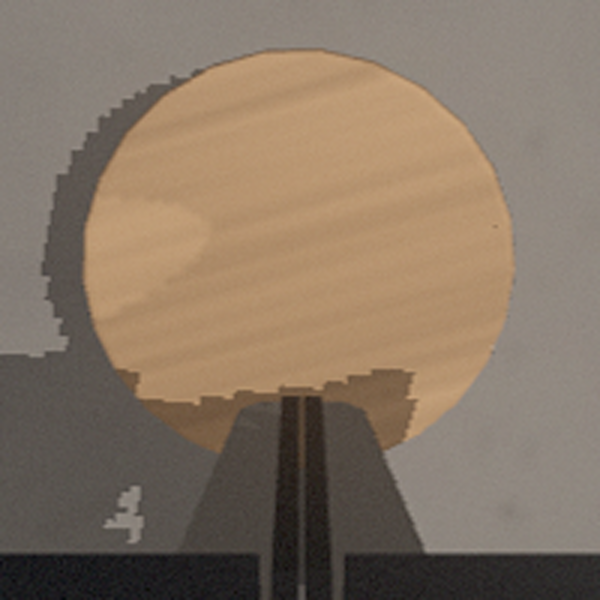

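The crop shows the tips hovering over the blank's near edge; depth puts the fingers' real end at z≈0.032 while the TCP reads 0.006. The tool ends about 25 mm short of the stated TCP, so I'll measure this by a guarded touch on the bench.

Run:
```python
from h import *
c0=np.array([.4955,-.0552]); c1=np.array([.624,-.0225]); e=(c1-c0)/np.linalg.norm(c1-c0)
def P(c,z,b): return [*(np.array(c)-b*e),z]
manip.move_l(P(c0,.006,.08),.15)
print(manip.move_l(P(c0,-.030,.08),.02,guard=4)); s=sense(); print(s["eef_pos"],s["wrist_force"],s["time"])
```

```text
True
[ 0.41794443 -0.07490797 -0.02548114] [-1.48515122  0.64269754  7.72348056] 18.85
```

Run:
```python
from h import *
Z=-.0185
c0=np.array([.4955,-.0552]); c1=np.array([.622,-.0225]); e=(c1-c0)/np.linalg.norm(c1-c0)
def P(c,b=.055): return [*(np.array(c)-b*e),Z]
s=sense()["eef_pos"]; manip.move_l([s[0],s[1],Z],.1)
print(manip.move_l(P(c0+e*.090),.06,guard=10),sense()["eef_pos"])
x=sense()["eef_pos"]; manip.move_l(x-[.012*e[0],.012*e[1],0],.1)
y0=c1[1]
manip.move_l([x[0]-.012,y0,Z],.1,ori=q(0))
print(manip.move_l([.60,y0,Z],.04,guard=8)); s=sense(); print(s["eef_pos"],s["wrist_force"],s["time"])
p=s["eef_pos"]; manip.move_l([p[0]-.03,p[1],Z],.2); manip.move_l([p[0]-.03,p[1],.15],.4)
manip.move_pose([.55,-.1,.24],q(0)); snap("w2"); print(sense()["time"])
```

```text
False [ 0.52932691 -0.04646916 -0.01844612]
True
[ 0.56008276 -0.02227019 -0.01910301] [-1.14726004  0.6342613   0.52636614] 23.0167
24.4917
```

View pics/w2.png

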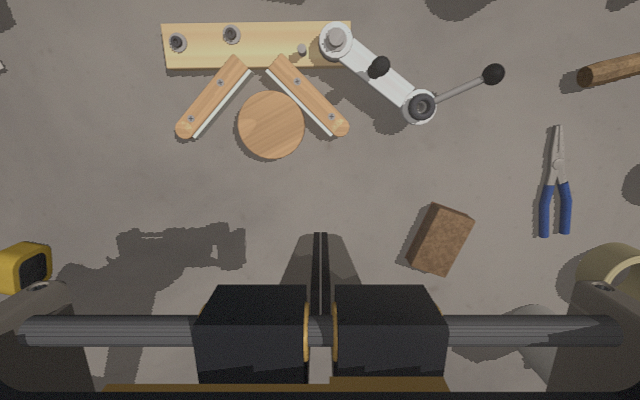

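Run:
```python
from h import *
f=np.load("w2.npz")
for n,uv,z in [("blank",(271,125),.024),("post",(336,39),.058),("knob",(379,67),.09),("bush",(421,105),.06),("ball",(493,74),.08),("barL",(168,69),.021),("barR",(318,67),.021),("barTL",(163,24),.021),("barTR",(350,20),.021)]: print(n,at_z(f,uv,z).round(4),at_d(f,uv).round(4))
hsv=cv2.cvtColor(f["p"],cv2.COLOR_RGB2HSV); print(hsv[125,271],hsv[60,262])
for s in [(195,135,243,75),(332,135,280,75)]: pass
p=f["p"][10:170,150:360]; cv2.imwrite("pics/g.png",cv2.resize(p,None,fx=3.7,fy=3.7,interpolation=cv2.INTER_CUBIC)[:,:,::-1])
```

```text
blank [ 0.6146 -0.0338  0.024 ] [ 0.6146 -0.0339  0.0242]
post [ 0.7102 -0.1176  0.058 ] [ 0.7103 -0.1176  0.0576]
knob [ 0.6765 -0.1621  0.09  ] [ 0.6761 -0.1616  0.0928]
bush [ 0.6388 -0.22    0.06  ] [ 0.6394 -0.2278  0.0359]
ball [ 0.6706 -0.2897  0.08  ] [ 0.6702 -0.2879  0.0833]
barL [0.6841 0.0951 0.021 ] [ 6.870e-01  1.053e-01 -6.000e-04]
barR [ 0.6862 -0.0968  0.021 ] [ 0.6874 -0.0967  0.0122]
barTL [0.7351 0.0938 0.021 ] [0.7353 0.0942 0.0201]
barTR [ 0.7391 -0.1362  0.021 ] [ 0.7443 -0.1379  0.0016]
[ 15  99 178] [ 22  68 198]
```

View pics/g.png

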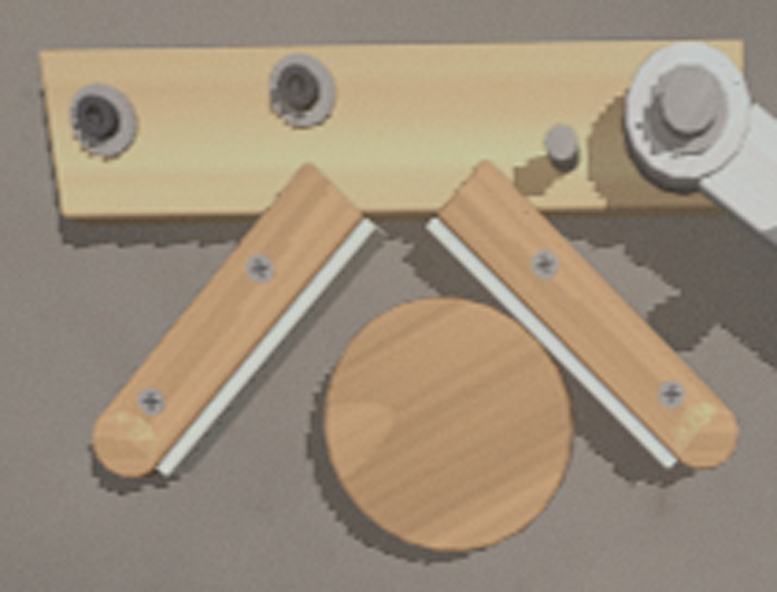

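Crop: the blank touches only the right-hand facing (contact near (520,330)); about 10 mm gap to the left facing. Push again, angled to the left, with a higher guard.

Run:
```python
from h import *
Z=-.0185; o=np.array([.6237,-.0209]); a=.3; e=np.array([np.cos(a),np.sin(a)])
P=lambda b,z=Z:[*(o-b*e),z]
manip.move_pose(P(.095,.10),q(a)); manip.move_l(P(.095),.2)
print(manip.move_l(P(.058),.05,guard=25),manip.move_l(P(.045),.012,guard=15)); s=sense(); print(s["eef_pos"],s["wrist_force"],np.linalg.norm(s["eef_pos"][:2]-o),s["time"])
manip.move_l(P(.095),.2); manip.move_l(P(.095,.10),.4)
manip.move_pose([.55,-.1,.24],q(0)); f=snap("w3"); print(sense()["time"])
p=f["p"][10:170,150:360]; cv2.imwrite("pics/g2.png",cv2.resize(p,None,fx=2.5,fy=2.5,interpolation=cv2.INTER_CUBIC)[:,:,::-1])
```

```text
False True
[ 0.56432472 -0.03626942 -0.01988793] [-0.20310544 -0.34486658  0.26552965] 0.06133223123198308 27.3417
28.8083
```

View pics/g2.png

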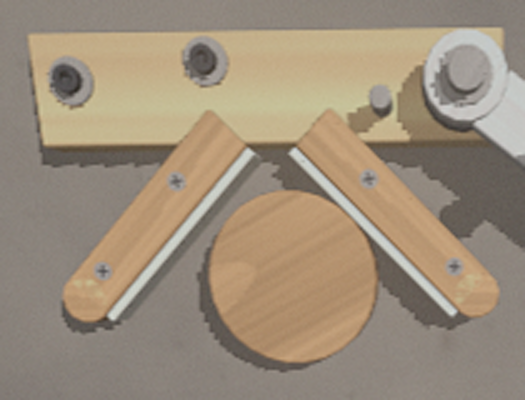

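Crop: blank moved deeper (centre now (267,120) px) along the right facing, but ~10 px gap remains to the left facing. Push in logged steps at a steeper angle.

Run:
```python
from h import *
f=np.load("w3.npz"); b=at_z(f,(267.2,120.4),.024); print(b)
for uv in [(252,70.8),(196,138),(266,71.2),(330.8,136)]: print(at_z(f,uv,.024).round(4))
Z=-.0155; o=np.array([.6237,-.0209]); a=.5; e=np.array([np.cos(a),np.sin(a)]); n=np.array([-e[1],e[0]])
k=(b[:2]-o)@n; print("off",k,(b[:2]-o)@e)
oo=o+n*k*.5
P=lambda d,z=Z:[*(oo-d*e),z]
manip.move_pose(P(.095,.10),q(a)); manip.move_l(P(.095),.25); manip.move_l(P(.070),.08)
for d in np.arange(.068,.045,-.002):
    manip.move_l(P(d),.03); s=sense(); print(round(d,3),s["eef_pos"].round(4),s["wrist_force"].round(1),s["ft_torque"].round(2))
    if np.linalg.norm(s["wrist_force"])>18: break
print(s["time"]); s=sense(); f=snap("w4")
```

```text
[ 0.62062076 -0.02884636  0.024     ]
[ 0.6815 -0.0126  0.024 ]
[0.5976 0.0686 0.024 ]
[ 0.681  -0.0304  0.024 ]
[ 0.6003 -0.1137  0.024 ]
off -0.005497321134194836 -0.006511971290717698
0.068 [ 0.5651 -0.0559 -0.0156] [-0.1  0.7  0.7] [ 0.01 -0.04 -0.02]
0.066 [ 0.5672 -0.055  -0.0155] [-0.3  0.1  0.6] [-0.04  0.03 -0.02]
0.064 [ 0.569  -0.054  -0.0155] [ 0.2 -0.3 -0.1] [-0.02 -0.04 -0.02]
0.062 [ 0.5707 -0.053  -0.0155] [-0.4 -0.4 -0.5] [ 0.   -0.07  0.02]
0.06 [ 0.5723 -0.052  -0.0156] [-1.1 -0.5 -0.3] [-0.    0.11 -0.01]
0.058 [ 0.5743 -0.051  -0.0155] [-0.2 -1.  -0.6] [0.02 0.1  0.01]
0.056 [ 0.5762 -0.0501 -0.0155] [-0.1  0.2 -0.2] [-0.01  0.05  0.04]
0.054 [ 0.578  -0.0492 -0.0154] [-0.1  0.5  0.2] [0.01 0.02 0.04]
0.052 [ 0.579  -0.0483 -0.0156] [-2.9 -2.4  1.9] [-0.25  0.56  0.01]
0.05 [ 0.579  -0.0482 -0.0156] [-9.  -6.9  7.6] [-1.24  1.53  0.01]
0.048 [ 0.579  -0.0481 -0.0156] [-14.8 -11.9  12.8] [-2.18  2.5   0.03]
33.2583
```

The pusher met a stiff stop (force rising from 3 to 23 N without motion): blank home. Retreat and check numerically from a picture.

Run:
```python
from h import *
s=sense(); e=np.array([np.cos(.5),np.sin(.5),0])
manip.move_l(s["eef_pos"]-.04*e,.2); eoat.let_go() if False else None
p=sense()["eef_pos"]; manip.move_l([p[0],p[1],.12],.4)
manip.move_pose([.55,-.1,.24],q(0)); f=snap("w5"); print(sense()["time"])
g=cv2.medianBlur(cv2.cvtColor(f["p"],cv2.COLOR_RGB2GRAY),3)
c=cv2.HoughCircles(g[:180,150:380],cv2.HOUGH_GRADIENT,1,30,param1=80,param2=12,minRadius=29,maxRadius=37); print(c[0][:4]+[150,0,0])
w=at_z(f,c[0][0][:2]+[150,0],.024); print(w)
fl=np.array([.6815,-.0126]),np.array([.5976,.0686]); fr=np.array([.681,-.0304]),np.array([.6003,-.1137])
for A,B in (fl,fr):
    d=(B-A)/np.linalg.norm(B-A); v=w[:2]-A; print("dist",abs(d[0]*v[1]-d[1]*v[0]))
for r in viewer.silhouettes("wrist","blank")[:2]: print(r["score"],at_z(f,np.array(r["point"])*[640,400],.024),r["pixels"].sum())
for n in ["swing_knob","lever_ball","bush","swing_post"]: print(n,[(round(r["score"],2),(np.array(r["point"])*[640,400]).round()) for r in viewer.boxes_of("wrist",n)[:2]])
```

```text
34.7917
[[257.5        115.5         36.40000153]
 [208.5         64.5         36.40000153]
 [345.5         56.5         35.29999924]]
[ 0.62769095 -0.01610282  0.024     ]
dist 0.03993853648680582
dist 0.04823609556488678
0.94 [ 0.62450379 -0.02174661  0.024     ] 3771
swing_knob [(0.62, array([390.,  77.]))]
lever_ball [(0.83, array([445.,  95.]))]
bush [(0.97, array([445.,  92.]))]
swing_post [(0.72, array([290.,  66.]))]
```

Silhouette gives the blank at (0.6245, -0.0217), equal distance to both facings and at the jig origin computed from the post (0.6237, -0.0209): home. Now grip the knob and swing the arm.

Run:
```python
from h import *
post=np.array([.7105,-.1178]); r=.058; Z=.039
K=lambda t,z=Z:[*(post+r*np.array([np.cos(t),np.sin(t)])),z]
t0=4.094; Y=lambda t:q(t-np.pi)
eoat.let_go()
manip.move_pose(K(t0,.13),Y(t0)); print(sense()["joint_pos"].round(2))
print(manip.move_l(K(t0),.12,guard=8)); eoat.grasp(15)
s=sense(); print(s["gripper_width"],s["wrist_force"],s["time"])
t=t0; tang=0
while t>2.301-.12:
    st=.22 if t>2.301+.35 else .05
    t-=st; manip.move_l(K(t),.1 if st>.1 else .05,ori=Y(t)); s=sense(); F=s["wrist_force"]
    tang=F[:2]@[-np.sin(t),np.cos(t)]
    print(round(t,3),F.round(1),"tang",tang.round(1),s["eef_pos"].round(4),round(s["gripper_width"],4))
    if abs(tang)>11 or np.linalg.norm(F)>35: break
print(s["time"])
```

```text
[-0.24  0.52  1.52  0.    1.11  0.38]
False
0.018961758458796427 [ 1.38858849 -0.94793365 -0.37810881] 39.375
3.874 [ 1.2  1.5 -1.1] tang -0.3 [ 0.6676 -0.1562  0.0391] 0.0189
3.654 [ 3.8  3.  -1.4] tang -0.8 [ 0.6606 -0.1459  0.0391] 0.0191
3.434 [ 4.8  2.7 -2.2] tang -1.2 [ 0.6559 -0.1343  0.0391] 0.0191
3.214 [ 5.2  2.1 -2.2] tang -1.7 [ 0.6537 -0.122   0.0391] 0.019
2.994 [ 5.5  1.  -3.4] tang -1.8 [ 0.6542 -0.1095  0.0391] 0.019
2.774 [ 4.9 -0.1 -3.1] tang -1.7 [ 0.6572 -0.0973  0.0391] 0.0192
2.554 [ 4.8 -0.4 -2.4] tang -2.3 [ 0.6627 -0.0861  0.0391] 0.0193
2.504 [ 4.8 -2.  -2.7] tang -1.2 [ 0.6641 -0.0839  0.0391] 0.0188
2.454 [ 6.  -2.4 -2.1] tang -2.0 [ 0.6659 -0.0815  0.0391] 0.019
2.404 [ 5.  -2.2 -2.3] tang -1.8 [ 0.6678 -0.0792  0.0391] 0.019
2.354 [ 4.2 -2.9 -2. ] tang -0.9 [ 0.6698 -0.077   0.0391] 0.0191
2.304 [ 4.9 -2.7 -1.3] tang -1.9 [ 0.6719 -0.0749  0.0391] 0.0191
2.254 [ 2.4 -4.8  1. ] tang 1.2 [ 0.6735 -0.0735  0.0391] 0.019
2.204 [ -4.1 -13.2   4.4] tang 11.1 [ 0.6737 -0.0738  0.0389] 0.0194
43.6917
```

Run:
```python
from h import *
post=np.array([.7105,-.1178]); r=.058
K=lambda t,z=.039:[*(post+r*np.array([np.cos(t),np.sin(t)])),z]
manip.move_l(K(2.255),.03,ori=q(2.255-np.pi)); print(sense()["wrist_force"]); eoat.let_go()
manip.move_l(K(2.255,.14),.3)
manip.move_pose([.47,-.05,.24],q(0)); f=snap("w6"); print(sense()["time"])
for n in ["lever_ball","lever","bush","guide_arm","swing_knob"]:
  for r_ in viewer.silhouettes("wrist",n)[:2]:
    v,u=np.nonzero(r_["pixels"]); print(n,round(r_["score"],2),(np.array(r_["point"])*[640,400]).round(),len(u),u.min(),u.max(),v.min(),v.max())
# world points from depth: everything higher than 62mm near the expected ball
d=f["d"]; P=np.array([[(*at_d(f,(u,v),0),u,v) for u in range(200,460,2)] for v in range(20,225,2)]).reshape(-1,5)
for lo,hi,nm in [(.07,.10,"high")]:
  k=(P[:,2]>lo)&(P[:,2]<hi); Q=P[k]
  for c in np.array([[.551,-.0487],[.672,-.075]]):
    m=np.linalg.norm(Q[:,:2]-c,axis=1)<.03; print(nm,m.sum(),Q[m].mean(0).round(4),Q[m].min(0).round(4),Q[m].max(0).round(4))
k=(P[:,2]>.053)&(P[:,2]<.064)&(np.linalg.norm(P[:,:2]-[.6237,-.0209],axis=1)<.03); print("hub",k.sum(),P[k].mean(0).round(4),P[k].min(0).round(4),P[k].max(0).round(4))
```

```text
[ 2.79678316 -6.89904948 -0.33798108]
46.525
lever_ball 0.62 [302.  66.] 1118 284 322 31 123
lever_ball 0.5 [311.  40.] 3276 279 365 0 124
lever 0.56 [301.  67.] 1188 283 322 31 124
bush 0.8 [302.  61.] 1220 283 322 31 124
guide_arm 0.87 [311.  35.] 3083 280 364 0 124
guide_arm 0.58 [303.  67.] 1246 283 322 31 124
swing_knob 0.4 [303.  60.] 1400 283 323 31 124
high 96 [ 5.525000e-01 -4.110000e-02  7.950000e-02  3.121875e+02  1.115000e+02] [ 5.386e-01 -5.230e-02  7.000e-02  3.040e+02  9.000e+01] [ 5.763e-01 -3.140e-02  8.580e-02  3.220e+02  1.240e+02]<stdin>:15: RuntimeWarning: Mean of empty slice.
  ret = um.true_divide(
Traceback (most recent call last):
ValueError: zero-size array to reduction operation minimum which has no identity
```

Run:
```python
from h import *
from scipy.optimize import least_squares
f=np.load("w6.npz")
P=np.array([(*at_d(f,(u,v),0),u,v) for u in range(270,340) for v in range(20,126)])
k=(P[:,2]>.07)&(P[:,2]<.09)&(P[:,0]<.563)&(P[:,0]>.52); Q=P[k]
S=least_squares(lambda c:np.linalg.norm(Q[:,:3]-c,axis=1)-.0115,[.552,-.046,.074],loss="soft_l1",f_scale=.001); print("ball",S.x.round(4),k.sum(),Q[:,3:].min(0),Q[:,3:].max(0),np.sqrt((S.fun**2).mean()))
k=(P[:,2]>.055)&(P[:,2]<.063)&(np.linalg.norm(P[:,:2]-[.6237,-.0209],axis=1)<.03); print("hub",k.sum(),P[k].mean(0).round(4),P[k].min(0).round(4),P[k].max(0).round(4))
```

```text
ball [ 0.5499 -0.0411  0.0732] 333 [303. 103.] [322. 124.] 0.0005883811401370801
hub 594 [ 6.215000e-01 -2.330000e-02  5.870000e-02  2.969579e+02  4.899830e+01] [ 5.946e-01 -3.710e-02  5.500e-02  2.830e+02  3.100e+01] [ 6.404e-01 -7.200e-03  6.300e-02  3.090e+02  7.400e+01]
```

Ball at (0.550, -0.041, 0.073), 77 mm from the hub centre (0.6245, -0.0215), so the arm is on its stop with the bush over the blank. Turn the lever.

Run:
```python
from h import *
o=np.array([.6243,-.0215]); r=.077; yaw=.016
B=lambda t,z=.031:[*(o+r*np.array([np.cos(t),np.sin(t)])),z]
t0=3.40
manip.move_pose(B(t0,.13),q(t0)); print(sense()["joint_pos"].round(2))
print(manip.move_l(B(t0),.12,guard=8)); eoat.grasp(40)
s=sense(); print(s["gripper_width"],s["wrist_force"].round(1),s["time"])
t=t0
while t>1.55:
    st=.18 if t>2.4 else .06
    t-=st; manip.move_l(B(t),.1 if st>.1 else .06,ori=q(max(t,1.85))); s=sense(); F=s["wrist_force"]
    d=s["eef_pos"][:2]-o; act=np.arctan2(d[1],d[0]); val=3.49+yaw-act
    print(round(t,3),"val",round(val,3),"r",np.linalg.norm(d).round(4),F.round(1),"tang",(F[:2]@[-np.sin(t),np.cos(t)]).round(1),"rad",(F[:2]@[np.cos(t),np.sin(t)]).round(1))
    if val>1.61 or np.linalg.norm(F)>50: break
print(s["time"],s["gripper_width"])
```

```text
[-0.08  0.3   1.85  0.    0.99 -1.91]
False
0.020578889396555104 [-0.2  0.3  1. ] 51.6667
3.22 val 6.571 r 0.0773 [-0.1  0.2 -3.6] tang -0.2 rad 0.1
52.0 0.02095400307845045
```

Run:
```python
from h import *
o=np.array([.6243,-.0215]); r=.077; yaw=.016
B=lambda t,z=.031:[*(o+r*np.array([np.cos(t),np.sin(t)])),z]
t=3.22
while t>1.55:
    st=.18 if t>2.4 else .06
    t-=st; manip.move_l(B(t),.1 if st>.1 else .06,ori=q(max(t,1.85))); s=sense(); F=s["wrist_force"]
    d=s["eef_pos"][:2]-o; act=np.arctan2(d[1],d[0])%(2*np.pi); val=3.49+yaw-act
    print(round(t,3),"val",round(val,3),"r",np.linalg.norm(d).round(4),F.round(1),"tang",(F[:2]@[-np.sin(t),np.cos(t)]).round(1),"rad",(F[:2]@[np.cos(t),np.sin(t)]).round(1))
    if val>1.61 or np.linalg.norm(F)>50: break
print(s["time"],s["gripper_width"])
```

```text
3.04 val 0.462 r 0.0773 [ 1.6 -0.6 -7.2] tang 0.4 rad -1.6
2.86 val 0.638 r 0.0772 [  3.8  -2.9 -14.1] tang 1.7 rad -4.5
2.68 val 0.815 r 0.077 [  5.2  -3.8 -17.8] tang 1.1 rad -6.3
2.5 val 0.992 r 0.0764 [  6.5  -5.4 -22.2] tang 0.5 rad -8.4
2.32 val 1.171 r 0.0761 [  6.6  -7.6 -24.7] tang 0.3 rad -10.1
2.26 val 1.229 r 0.076 [  8.1  -7.8 -24.5] tang -1.3 rad -11.2
2.2 val 1.288 r 0.0759 [  6.4  -5.8 -24.6] tang -1.8 rad -8.4
2.14 val 1.348 r 0.0759 [  7.5  -5.9 -25. ] tang -3.2 rad -9.0
2.08 val 1.406 r 0.0759 [  7.3  -6.7 -24. ] tang -3.1 rad -9.4
2.02 val 1.464 r 0.0759 [  6.   -6.3 -23.3] tang -2.6 rad -8.3
1.96 val 1.523 r 0.0759 [  5.2  -5.7 -22.3] tang -2.6 rad -7.2
1.9 val 1.581 r 0.0759 [  4.3  -6.2 -21.4] tang -2.1 rad -7.3
1.84 val 1.637 r 0.0759 [  3.2  -4.8 -22. ] tang -1.8 rad -5.5
55.6667 0.021151126006864317
```

Run:
```python
from h import *
o=np.array([.6243,-.0215]); r=.0765
B=lambda t,z=.031:[*(o+r*np.array([np.cos(t),np.sin(t)])),z]
def rep(t):
    s=sense();F=s["wrist_force"];d=s["eef_pos"][:2]-o; print(t,"val",round(3.506-np.arctan2(d[1],d[0]),3),F.round(1),"tang",(F[:2]@[-np.sin(t),np.cos(t)]).round(1),s["eef_pos"].round(4),round(s["time"],2))
manip.move_l(B(1.84,.0275),.03); rep(1.84)
print(manip.move_l(B(1.80,.0272),.03,guard=25)); rep(1.80)
eoat.let_go(); manip.move_l(B(1.80,.11),.35)
manip.move_pose([.53,-.02,.24],q(0)); f=snap("w7"); print(sense()["time"])
from scipy.optimize import least_squares
P=np.array([(*at_d(f,(u,v),0),u,v) for u in range(180,400) for v in range(10,200)])
for nm,c in [("ball",[.598,.053]),("knob",[.672,-.075])]:
    k=(P[:,2]>.066)&(P[:,2]<.1)&(np.linalg.norm(P[:,:2]-c,axis=1)<.03); Q=P[k]; print(nm,k.sum(),Q.mean(0).round(4) if k.any() else "")
    if nm=="ball" and k.sum()>20:
        Q=Q[Q[:,2]>.070]; S=least_squares(lambda c:np.linalg.norm(Q[:,:3]-c,axis=1)-.0115,[*c,.07],loss="soft_l1",f_scale=.001); d=S.x[:2]-o; print(S.x.round(4),np.linalg.norm(d),"val",3.506-np.arctan2(d[1],d[0]))
k=(P[:,2]>.050)&(P[:,2]<.063)&(np.linalg.norm(P[:,:2]-o,axis=1)<.022); print("hub",k.sum(),P[k].mean(0).round(4),P[k].min(0).round(4),P[k].max(0).round(4))
```

```text
1.84 val 1.66 [-2.7  1.2 -0.4] tang 2.3 [0.6035 0.0521 0.0281] 55.93
False
1.8 val 1.696 [-4.6 -0.8  4.6] tang 4.7 [0.6061 0.053  0.0278] 56.18
59.2583
ball 371 [5.885000e-01 4.020000e-02 7.580000e-02 2.692372e+02 1.331375e+02]
[0.5864 0.044  0.07  ] 0.0756750114235994 val 1.4102759821123119
knob 331 [ 6.728000e-01 -7.440000e-02  8.990000e-02  3.721903e+02  5.189120e+01]
hub 478 [ 6.247000e-01 -2.130000e-02  5.520000e-02  3.214791e+02  1.014331e+02] [ 6.102e-01 -3.780e-02  5.010e-02  3.050e+02  8.700e+01] [ 6.414e-01 -1.200e-03  5.840e-02  3.350e+02  1.140e+02]
```

Run:
```python
from h import *
from scipy.optimize import least_squares
o=np.array([.6245,-.0215])
for n,c in (("w6",(.550,-.041)),("w7",(.588,.044))):
    f=np.load(n+".npz"); g=f["p"].max(2)
    P=np.array([(*at_d(f,(u,v),0),u,v,g[v,u]) for u in range(180,400) for v in range(10,200)])
    k=(P[:,2]>.064)&(np.linalg.norm(P[:,:2]-c,axis=1)<.025)&(P[:,5]<70); Q=P[k]
    S=least_squares(lambda c:np.linalg.norm(Q[:,:3]-c,axis=1)-.0115,[*c,.07],loss="soft_l1",f_scale=.001); d=S.x[:2]-o
    a=np.arctan2(d[1],d[0])%6.283; print(n,k.sum(),S.x.round(4),np.linalg.norm(d).round(4),a.round(3),Q[:,3:5].min(0),Q[:,3:5].max(0),np.abs(S.fun).mean())
    k=(P[:,2]>.05)&(P[:,2]<.0625)&(np.linalg.norm(P[:,:2]-o,axis=1)<.018); print("hub z",np.percentile(P[k,2],[50,90]).round(4))
```

```text
w6 285 [ 0.5498 -0.0412  0.0733] 0.0772 3.399 [304. 105.] [321. 124.] 0.00042393183725894225
hub z [0.0584 0.0599]
w7 273 [0.5855 0.0445 0.0699] 0.0766 2.105 [258. 126.] [276. 144.] 0.00044455074161813403
hub z [0.0553 0.0566]
```

The ball rests at a lever value of about 1.40 (hub down 3.2 mm): in contact but sprung back from the abrupt release. Regrip, turn it fully, and ease off the force before opening.

Run:
```python
from h import *
from scipy.optimize import least_squares
o=np.array([.6245,-.0215]); r=.0768
B=lambda t,z:[*(o+r*np.array([np.cos(t),np.sin(t)])),z]
manip.move_pose(B(2.105,.10),q(2.105)); manip.move_l(B(2.105,.0275),.2)
F0=sense()["wrist_force"]; eoat.grasp(40)
def rep(t):
    s=sense();F=s["wrist_force"]-F0;d=s["eef_pos"][:2]-o;g=(F[:2]@[-np.sin(t),np.cos(t)]); print(round(t,3),"val",round(3.506-np.arctan2(d[1],d[0]),3),F.round(1),"tang",g.round(1),round(s["time"],2)); return g
rep(2.105)
manip.move_l(B(1.95,.027),.08,ori=q(1.95)); rep(1.95)
manip.move_l(B(1.80,.0266),.08,ori=q(1.82)); g=rep(1.80)
t=1.80
while g>.8 and t<2.0:
    t+=.025; manip.move_l(B(t,.0267),.05); g=rep(t)
eoat.let_go(); manip.move_l(B(t,.11),.35); print(sense()["time"])
f=snap("w8"); print(sense()["time"])
```

```text
2.105 val 1.401 [ 0.1 -0.6 -0.5] tang 0.2 62.59
1.95 val 1.557 [-0.9 -1.1  4.5] tang 1.2 62.9
1.8 val 1.694 [-5.1 -0.9  8.4] tang 5.1 63.19
1.825 val 1.677 [-3.1  0.2  5.7] tang 3.0 63.44
1.85 val 1.66 [-0.5  1.   4.9] tang 0.2 63.69
65.2
65.25
```

Run:
```python
from h import *
from scipy.optimize import least_squares
o=np.array([.6245,-.0215])
p,d=viewer.camera("side"); m=viewer.camera_model("side"); k=np.array(m["K"]); R=cv2.Rodrigues(np.array(m["rvec"],float))[0]; t=np.array(m["tvec"]).ravel()
v,u=np.nonzero((d>0)&(p.max(2)<255)); W=((np.linalg.inv(k)@np.stack([u,v,0*u+1])*d[v,u]).T-t)@R; g=p.max(2)[v,u]
for a in (1.85,2.1):
    c=o+.077*np.array([np.cos(a),np.sin(a)]); s=(np.linalg.norm(W[:,:2]-c,axis=1)<.02)&(W[:,2]>.055)&(W[:,2]<.09)
    Q=W[s]; print(a,c.round(4),s.sum(),Q.mean(0).round(4) if s.any() else "",np.median(g[s]) if s.any() else "")
s=(np.abs(W[:,0]-.6)<.06)&(W[:,1]>.02)&(W[:,1]<.09)&(W[:,2]>.05)&(W[:,2]<.09)&(g<90); Q=W[s]; print(Q.round(3).tolist()[:60])
if len(Q)>8:
    S=least_squares(lambda c:np.linalg.norm(Q-c,axis=1)-.0115,[.603,.052,.07],loss="soft_l1",f_scale=.001); dd=S.x[:2]-o; print(S.x.round(4),np.linalg.norm(dd).round(4),"val",3.506-np.arctan2(dd[1],dd[0]))
print(sense()["time"],sense()["wrist_force"])
```

```text
1.85 [0.6033 0.0525] 20 [0.5895 0.0494 0.0757] 34.0
2.1 [0.5856 0.045 ] 42 [0.5863 0.0478 0.0762] 52.5
[[0.583, 0.044, 0.085], [0.579, 0.044, 0.083], [0.586, 0.036, 0.074], [0.585, 0.041, 0.078], [0.584, 0.047, 0.083], [0.582, 0.05, 0.086], [0.578, 0.049, 0.082], [0.589, 0.042, 0.076], [0.591, 0.051, 0.086], [0.588, 0.053, 0.086], [0.583, 0.051, 0.082], [0.581, 0.054, 0.084], [0.575, 0.051, 0.077], [0.592, 0.039, 0.07], [0.593, 0.049, 0.079], [0.588, 0.046, 0.074], [0.587, 0.052, 0.08], [0.582, 0.05, 0.075], [0.584, 0.059, 0.085], [0.58, 0.06, 0.083], [0.592, 0.046, 0.072], [0.593, 0.055, 0.081], [0.59, 0.057, 0.08], [0.586, 0.056, 0.078], [0.582, 0.057, 0.077], [0.575, 0.053, 0.069], [0.593, 0.048, 0.069], [0.591, 0.052, 0.071], [0.587, 0.052, 0.069], [0.586, 0.057, 0.073], [0.583, 0.06, 0.075], [0.588, 0.054, 0.067], [0.585, 0.056, 0.068]]
[0.5829 0.047  0.0743] 0.0801 val 1.3895853590234668
65.3 [-0.76019172  0.23635024 -0.52120317]
```

Side view confirms ~1.40 after release. There is time for one press with an open finger only: no pinch on the ball, and a slow retreat.

Run:
```python
from h import *
from scipy.optimize import least_squares
o=np.array([.6245,-.0215]); r=.0768
B=lambda t,off,z=.0275:[*(o+r*np.array([np.cos(t),np.sin(t)])+off*np.array([np.sin(t),-np.cos(t)])),z]
def rep(n,t):
    s=sense();F=s["wrist_force"];print(n,s["eef_pos"].round(4),F.round(1),"tang",(F[:2]@[-np.sin(t),np.cos(t)]).round(1),round(s["time"],2))
manip.move_l(B(2.0,.005),.25); rep("down",2)
manip.move_l(B(1.90,.0345),.12,ori=q(1.85)); rep("a",1.9)
manip.move_l(B(1.79,.0355),.08,ori=q(1.80)); rep("b",1.8)
manip.move_l(B(1.79,.021),.03); rep("c",1.8)
manip.move_l(B(1.79,.005),.2); manip.move_l(B(1.79,.005,.11),.35); rep("up",1.8)
p,d=viewer.camera("side"); m=viewer.camera_model("side"); k=np.array(m["K"]); R=cv2.Rodrigues(np.array(m["rvec"],float))[0]; t=np.array(m["tvec"]).ravel()
v,u=np.nonzero(d>0); W=((np.linalg.inv(k)@np.stack([u,v,0*u+1])*d[v,u]).T-t)@R; g=p.max(2)[v,u]
s=(np.abs(W[:,0]-.6)<.06)&(W[:,1]>.02)&(W[:,1]<.09)&(W[:,2]>.05)&(W[:,2]<.09)&(g<90); Q=W[s]
S=least_squares(lambda c:np.linalg.norm(Q-c,axis=1)-.0115,[.593,.050,.07],loss="soft_l1",f_scale=.001); dd=S.x[:2]-o; print(s.sum(),S.x.round(4),"val",3.506-np.arctan2(dd[1],dd[0]))
```

```text
down [0.5963 0.0504 0.0267] [-0.7  0.4  0. ] tang 0.4 65.78
a [0.6329 0.0624 0.0284] [-0.8 -0.8  0.7] tang 1.0 66.24
b [0.6401 0.061  0.0274] [-7.5  2.5  2.2] tang 6.7 66.52
c [0.6279 0.0577 0.0276] [-3.8 -2.2  1.3] tang 4.2 67.15
up [0.615  0.0549 0.1123] [-0.1 -0.4 -1. ] tang 0.2 67.78
33 [0.5827 0.0476 0.074 ] val 1.3913568081771293
```

```bash
python3 -c "
from plant import hand_in
print(hand_in())"
```

```text
the job is handed in; nothing more can be done
None
```

I handed the job in at about 68 s. The blank is home in the V and the guide arm is on its stop. The clamp lever was turned to about its 1.7 limit three times, but each time it sprang back to about 1.40 when let go, just under the 1.45 you give as firm. The bush touches the blank (contact at about 1.25), but I can't say it presses firmly. The bystanders were not touched on purpose, but I didn't check them again at the end.

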